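# Close the exposure box and hold its shutter at the mark

## Robot

A 7-joint arm with a two-finger parallel gripper is mounted at the origin on the work surface. World frame = base frame: x ahead of the robot, y to its left, z up, the work surface at z = 0. Lengths are in m, angles in rad, forces in N, time in s.
With the tool pointing down it reaches from about 0.425 to 0.925 m from the base axis. Payload 6.8 kg.
Tool frame: the origin (TCP) lies at the very end of the fingers, on their centre line; the grasp point (between the pads) lies 19 mm behind it; z points along the fingers, y is the line along which they close (so a half turn about z gives the same grasp; the last joint's range is limited). The gripper opens to 85 mm and grips with 20 to 120 N. Pads are 22 mm wide; open, the fingers measure 114 mm over their backs; the gripper's body (76 mm by 85 mm) begins 54 mm behind the grasp point. The pads swing forward as they close: fully open they stand 13 mm farther back than shut.
Start: joints at [1.029, 0.477, 0.022, 1.555, -0.011, 1.109, -0.083], TCP at [0.284, -0.612, 0.231] pointing down, gripper open.
Joint ranges: [-2.96, 2.96], [-0.34, 2.1], [-1.41, 1.46], [0.24, 2.44], [-1.37, 4.51], [0.17, 1.92], [-2.96, 2.96]. Speed limits (rad/s): [2.39, 2.39, 3.14, 3.14, 3.14, 3.14, 3.14].

## Interface

Orientations are given as a rotation vector (axis times angle).
In Python, from bench import get_obs, grab_frame, hand_in gives the robot as it stands.
- The arm moves only by the tool drive_tool, never from a script. Its argument "rows" is a list of rows, each an object with "offset": the shift along the tool's x, y, z as a fraction of full scale, a list of three; "rotation": the turn, a rotation vector about the tool's x, y, z as a fraction of full scale, a list of three; "claw": the opening, from 0 (shut) to 1 (fully open). In form: [{"offset": [tx, ty, tz], "rotation": [wx, wy, wz], "claw": claw}, ...]. A call has 1 to 20 rows; each row is the pose to reach, as a shift and turn from the pose commanded when the call began, along the tool's axes at that moment; what a row does not reach only later rows make up. Full scale, the value 1, is 0.15 m for a shift and 2 rad for a turn. A row lasts 1/12 s, in which the tool goes at most 41.7 mm and 7.16 degrees, less where a joint would pass 70% of its speed; a pose out of reach is approached as far as the arm can. A call with a number of a shift or a turn outside -1 to 1 is refused whole. A call with a gripper value outside its range is refused whole. The fingers move at their own pace and stop on an object; "force" is the grip in N (left out, the last holds). Time passes only in rows, so rows that repeat a pose let the fingers close. It gives the time, the measured TCP pose, the force, the opening and the grip force at its end, in the units of the state.
- get_obs(): the state, without advancing time (a new reading comes with each control period).
- grab_frame(name): name is "side" or "top"; returns a dict with "frame" (480x640x3 uint8, red, green, blue), "z_map" (480x640 float32, m along the optical axis (not along the pixel's ray), 0 where there is no reading), "vfov" (degrees; the focal length in pixels is half the picture's height over the tangent of half this angle, whatever the lens; pixels are square), "cx", "cy" (the principal point, pixels), "D" ([k1, k2, p1, p2, k3] as OpenCV has them; the pictures are not rectified), "R" (3x3) and "t" (3): a world point X has camera coordinates R X + t. Camera axes: x right, y down, z forward; pixel columns grow to the right and rows downward; lengths in m; the calibration is good to about 2 mm. A picture is of the moment at which its call begins.
- hand_in(): hands the job in; it is judged then, once.
The state is a dict: "clock": time; "joints": joint angles; "qvel": joint speeds; "tau": joint torques, N m; "tcp_pos": TCP position; "orientation": TCP orientation; "contact_force": force on the tool from outside, world axes, zero at the start; "moment": the same for the moment, N m; "grip_width": finger opening in m; "gripper_force": force on a finger pad.
Only numpy, scipy, OpenCV 4.12 (cv2) and the standard library are available. Lean on these libraries where they do the work, as an engineer would, in place of code of your own. Each camera call takes 0.05 s, during which the arm holds its last target. There are 200 camera calls.

## Task

The print in the plywood exposure box is loaded: put the lid on the box so that it sits fully down with its plug inside the rim, and only then pull the spring-return shutter out by its upright wooden handle until the pointer on the handle lines up with the steel index clip on the guide rail. Keep it there against the spring: finish while the gripper still holds the shutter at the mark, because it snaps shut when let go. Keep the shutter shut until the lid is on, and leave the jar, the ink bottle and the mortar where they stand.

Things in the scene. Friction and masses are not known exactly. Their poses are not given: they have to be found in the camera images.
- box: Plywood box, fixed, 150 (x) x 130 (y) x 70 mm high, open on top. Origin: centre of its underside on the table, z up. Rim 10 mm wide, top at z 70; mouth 130 x 110 mm, 24 deep, a paper print on its floor. Two wooden guide rails (centred at x = -44 and 44, 12 wide, tops at z 20) run 160 mm out from its -y face; the shutter slides out between them along the box's -y.
- lid: Loose plywood lid, 0.2 to 0.4 kg, right way up on the table. Origin: centre of its plug's underside. Plug 122 (x) x 102 (y) mm, z 0 to 10; cover 150 x 130, z 10 to 18; wooden grip bar 80 (x) x 16 (y), z 18 to 52, in the middle. The plug has 4 mm to spare each side in the mouth. Seated: origin centred 60 mm above the box's origin, x along the box's x (either way round).
- pull (a point): Upright wooden handle fixed on the shutter slide, 50 (x) x 12 (y) x 52 mm high, axes parallel to the box's. This point: centre of its underside, 17 mm above the table (top at 69). Shutter shut, its centre is 62 mm out from the box's -y face (box y = -127, x = 0). Thin metal pointer on its -x side.
- shutter (a joint): Travel of the spring-return shutter in m: 0 shut, grows as the handle is pulled out along the box's -y, at most 0.085. A spring always pulls it shut: about 4 N at 0, rising 60 N per m (some 6 to 8 N at the mark).
- pointer (a point): Tip of the thin metal pointer (3 mm wide) on the handle's -x side, 38 mm from the handle's centre and level with it in y, 31 mm above the table.
- mark: Steel index clip, fixed on top of the -x guide rail beside the pointer's path, 14 (x) x 10 (y) mm, 5 thick, with a 3 mm wide fin up to 13 mm. Origin: centre of its underside, 20 mm above the table; axes parallel to the box's. The pointer is at the mark when its y in this frame is 0; shutter shut, it is at y = 40 to 70 mm.
- jar: Bystander: closed glass jar with black lid, 72 mm wide, 90 mm high, origin at the centre of its underside. Leave alone.
- ink: Bystander: small amber ink bottle with white cap, 44 mm wide, 80 mm high, origin at the centre of its underside. Leave alone.
- mortar: Bystander: grey stone mortar bowl, 90 mm wide, 55 mm high, origin at the centre of its underside. Leave alone.
Mind the look-alikes: they are no part of the job. Leave any green or yellow look-alike of the lid alone.

How it is judged:
By the outcome, as a careful person would: the job done as asked, in the order asked, and still so for the second after the job is handed in, while the arm keeps its last pose, push and grip.
It also fails if it takes over 48 s, if anything falls off the work surface, if the arm or the gripper's body presses on something with over 40 N, if the wrist force passes 120 N, or if a joint passes its speed limit or range.

## Working session

There is one attempt and no reset: what is moved stays moved. The work goes in short steps, Python scripts to look and compute and a tool call to move; the robot and the scene stay as the last step left them, time stands still between calls to the robot, and variables do not carry over. Pictures are saved under pics/ and viewed, at most 10 in all, crops included, and the job is handed in when it is done.

Besides the shell and the picture viewer there is one more tool, called after "Emit:" as name(argument=value, ...) on one line, values as JSON. drive_tool: Moves the arm, as the interface text tells. Its arguments: {"type":"object","properties":{"rows":{"type":"array","items":{"type":"object","properties":{"offset":{"type":"array","items":{"type":"number"}},"rotation":{"type":"array","items":{"type":"number"}},"claw":{"type":"number"}}}},"force":{"type":"number"}},"required":["rows"]}

```bash
mkdir -p pics; cat > h.py <<'E'
import numpy as np, cv2
from bench import get_obs, grab_frame
from scipy.spatial.transform import Rotation as Rn
def K(f):
    F=240/np.tan(np.radians(f["vfov"])/2); return np.array([[F,0,f["cx"]],[0,F,f["cy"]],[0,0,1.]])
def cloud(f):
    v,u=np.mgrid[0:480,0:640]; p=np.stack([u,v],-1).reshape(-1,1,2).astype(np.float64)
    n=cv2.undistortPoints(p,K(f),np.array(f["D"],float)).reshape(480,640,2)
    z=f["z_map"][...,None]; X=np.concatenate([n*z,z],-1)
    W=(X-np.array(f["t"]))@np.array(f["R"]); W[f["z_map"]==0]=np.nan; return W
def ray(f,uv,h):
    n=cv2.undistortPoints(np.array(uv,float).reshape(-1,1,2),K(f),np.array(f["D"],float)).reshape(-1,2)
    R=np.array(f["R"]);d=np.c_[n,np.ones(len(n))]@R; c=-R.T@np.array(f["t"])
    return c+d*((h-c[2])/d[:,2])[:,None]
E
python3 - <<'E'
from h import *
import pickle
fs={n:grab_frame(n) for n in("top","side")}
pickle.dump(fs,open("f0.pkl","wb"))
for n in fs:
    cv2.imwrite(f"pics/{n}0.png",fs[n]["frame"][...,::-1]); print(n,fs[n]["vfov"],fs[n]["D"],fs[n]["R"],fs[n]["t"])
print(get_obs())
E
```

```text
top 54.23298127058479 [-0.05623791  0.          0.          0.          0.        ] [[ 0.02365968 -0.99960885  0.01491224]
 [-0.99776911 -0.02454231 -0.06208442]
 [ 0.06242612 -0.01341007 -0.99795949]] [-0.08716805  0.52732752  1.03010388]
side 53.671511621132005 [-0.05822999  0.          0.          0.          0.        ] [[ 0.96820303 -0.24944702 -0.0189495 ]
 [-0.16966076 -0.59907665 -0.78251031]
 [ 0.18384266  0.76084384 -0.6223492 ]] [-0.55182352  0.08512931  0.82219625]
{'clock': 0.1, 'joints': array([ 1.02885928,  0.47773006,  0.02237423,  1.55635635, -0.01149236,
        1.10928984, -0.0831309 ]), 'qvel': array([ 0.00114672, -0.00106799,  0.00041201, -0.00184213,  0.00042705,
       -0.00079486, -0.00049025]), 'tau': array([ 5.48013108e-03, -5.97758639e+01,  1.61391858e+00, -2.81953132e+01,
        1.27716290e-02,  5.04687967e-03,  4.42550444e-06]), 'tcp_pos': array([ 0.28348566, -0.61199747,  0.23041349]), 'orientation': array([-3.06643959e+00, -6.75743409e-01,  7.74940268e-04]), 'contact_force': array([0.07987149, 0.24819814, 0.33932075]), 'moment': array([ 0.01065867,  0.00771876, -0.01645195]), 'gripper_force': 0.0, 'grip_width': 0.08538592707893602}
```

View pics/top0.png

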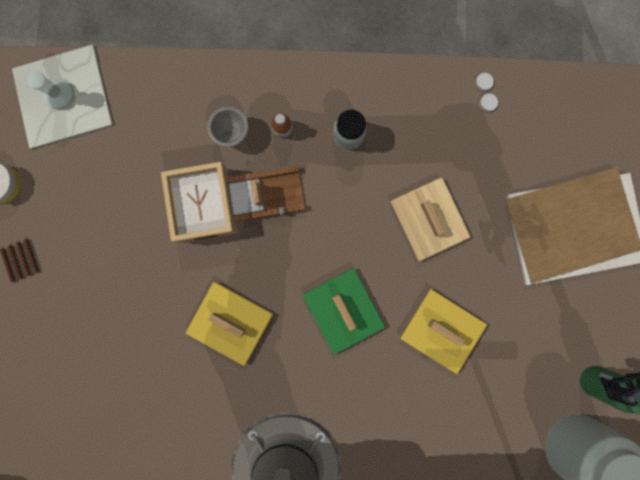

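View pics/side0.png

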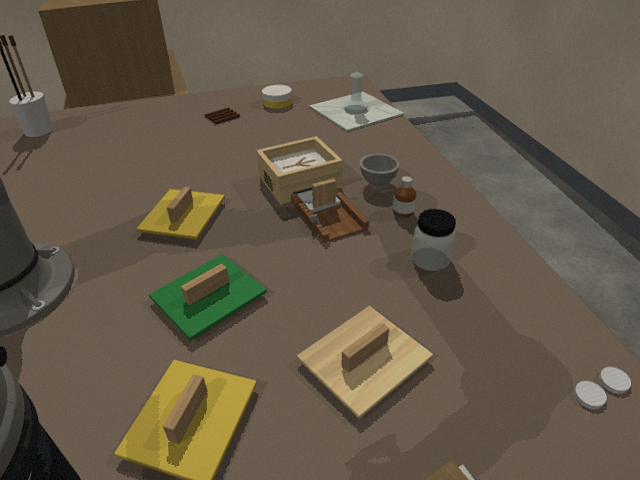

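The top view shows the box at about (197,202), with its shutter handle at (256,190). The jar is at (351,128), the ink at (281,125) and the mortar at (228,127).
These could be taken for the lid: plain plywood (430,219), yellow (230,323), yellow (444,332), green (344,311) and the brown board (575,225). The description points to the plain plywood one at (430,219), so I'll check that in a close crop.

```bash
python3 - <<'E'
from h import *
import pickle
fs=pickle.load(open("f0.pkl","rb")); 
f=fs["top"]; im=f["frame"][...,::-1]
a=cv2.resize(im[165:275,375:485],(400,400),interpolation=cv2.INTER_CUBIC); b=cv2.resize(im[150:250,155:310],(620,400),interpolation=cv2.INTER_CUBIC)[:,220:]
cv2.imwrite("pics/crop1.png",np.hstack([a,b]))
W=cloud(f)
def rect(sel,name,h):
    m=sel.astype(np.uint8); n,l,s,c=cv2.connectedComponentsWithStats(m); k=1+np.argmax(s[1:,4])
    cs,_=cv2.findContours((l==k).astype(np.uint8),0,2); ct=max(cs,key=cv2.contourArea).reshape(-1,2)
    P=ray(f,ct,h)[:,:2]; r=cv2.minAreaRect((P*1000).astype(np.float32)); print(name,s[k][4],r, "medz",np.nanmedian(W[l==k][:,2]))
win=lambda u0,u1,v0,v1:np.pad(np.ones((v1-v0,u1-u0),bool),((v0,480-v1),(u0,640-u1)))
Z=W[...,2]
w=win(380,480,170,270); rect(w&(Z>.009),"cover",.018); rect(w&(Z>.036),"bar",.052)
w=win(150,240,150,250); rect(w&(Z>.055),"rim",.07)
w=win(236,310,160,230); rect(w&(Z>.05),"handle",.069)
for n,w in dict(mortar=win(200,252,100,150),ink=win(262,300,100,145),jar=win(325,375,100,160)).items():
    P=W[w&(Z>.03)]; print(n,P.min(0),P.max(0))
E
```

```text
cover 3822 ((562.2692260742188, -310.82916259765625), (150.47137451171875, 131.57150268554688), 26.15457534790039) medz 0.018786358108142512
bar 326 ((561.579833984375, -309.0575866699219), (79.8458251953125, 20.36241340637207), 26.220380783081055) medz 0.05198279918775691
rim 1490 ((582.8427734375, 201.40306091308594), (152.49371337890625, 135.0157012939453), 10.87263011932373) medz 0.07011112262697218
handle 157 ((606.2745361328125, 77.47403717041016), (52.39036560058594, 13.669235229492188), 11.320062637329102) medz 0.0687914424139531
mortar [0.70719192 0.10085982 0.03002737] [0.79665729 0.18891048 0.06142054]
ink [0.74169107 0.00698018 0.03012174] [0.78562322 0.05076127 0.08590251]
jar [ 0.71798872 -0.15934843  0.03003001] [ 0.7866841  -0.08741106  0.09659704]
```

View pics/crop1.png

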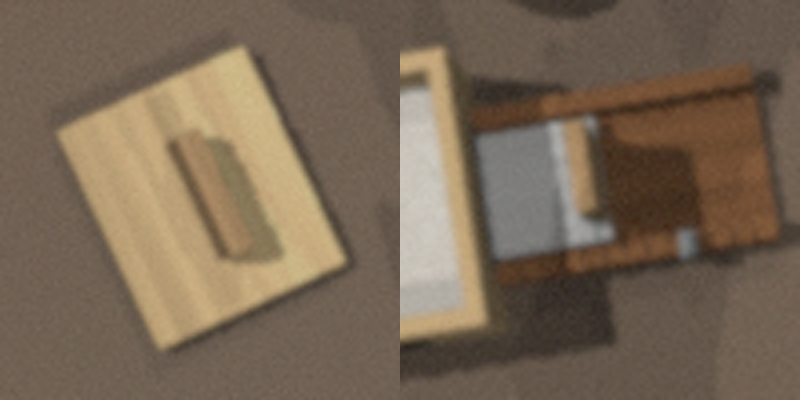

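The left crop shows the plain plywood lid with its bar, so the choice holds. On the right are the handle and the steel clip, which is at about (282,211) in the full picture. I'll locate the clip and plan the approach.

```bash
cat >> h.py <<'E'
def plan(x,y,z,yaw):
    o=get_obs(); R0=Rn.from_rotvec(o["orientation"])
    c,s=np.cos(np.radians(yaw)),np.sin(np.radians(yaw))
    Rt=Rn.from_matrix(np.array([[c,s,0],[s,-c,0],[0,0,-1]]))
    d=R0.inv().apply(np.array([x,y,z])-o["tcp_pos"])
    print("off",(d/.15).round(3),"rot",((R0.inv()*Rt).as_rotvec()/2).round(4),"pos",o["tcp_pos"].round(4),"F",o["contact_force"].round(1),"t",round(o["clock"],2),"w",o["grip_width"])
E
python3 - <<'E'
from h import *
import pickle
fs=pickle.load(open("f0.pkl","rb"))
plan(.562,-.310,.231,26.2)
B=np.array([.583,.2014]);t=np.radians(10.8);ex=np.array([np.cos(t),np.sin(t)]);ey=np.array([-ex[1],ex[0]])
f=fs["top"];W=cloud(f);im=f["frame"].astype(int)
L=(W[...,:2]-B);bx=L@ex;by=L@ey
grey=(im.max(-1)-im.min(-1)<30)&(im.sum(-1)>200)
m=grey&(abs(bx+.044)<.012)&(by<-.14)&(by>-.22)
v,u=np.nonzero(m);print("top clip px",len(u),u.mean(),v.mean(),[ (a:=ray(f,[u.mean(),v.mean()],h)[0][:2]-B)@np.c_[ex,ey] for h in(.025,.033)], np.c_[by[m].min(),by[m].max()])
f=fs["side"];c=cv2.resize(f["frame"][170:250,270:380,::-1],(770,560),interpolation=cv2.INTER_CUBIC);cv2.imwrite("pics/crop2.png",c)
E
```

```text
off [ 2.531 -1.046 -0.003] rot [-0.0008  0.0001 -0.0117] pos [ 0.2835 -0.612   0.2304] F [0.1 0.2 0.3] t 0.1 w 0.08538592707893602
top clip px 81 284.22222222222223 212.88888888888889 [array([-0.05022716, -0.17865465]), array([-0.05112053, -0.17908797])] [[-0.21972004 -0.14099154]]
```

View pics/crop2.png

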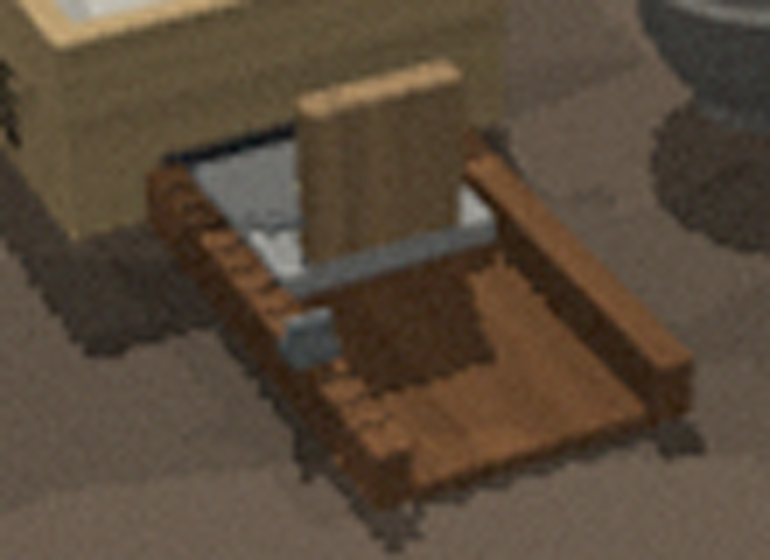

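The side crop shows the clip's fin at about (315,216) in the full picture. The handle is shut against its slide. Next I move to above the lid.

Emit:
drive_tool(rows=[{"offset": [0.28, -0.12, 0], "rotation": [0, 0, -0.012], "claw": 0.7}, {"offset": [0.56, -0.23, 0], "rotation": [0, 0, -0.012], "claw": 0.7}, {"offset": [0.84, -0.35, 0], "rotation": [0, 0, -0.012], "claw": 0.7}, {"offset": [0.84, -0.35, 0], "rotation": [0, 0, -0.012], "claw": 0.7}], force=60)

```text
clock: 0.43
tcp_pos: [0.3824, -0.5052, 0.2309]
orientation: [-3.053, -0.726, -0.006]
contact_force: [1.6, 1.1, -0.7]
grip_width: 0.0596
gripper_force: 0.0
```

Emit:
drive_tool(rows=[{"offset": [0.28, -0.12, 0], "rotation": [0, 0, 0], "claw": 0.7}, {"offset": [0.56, -0.23, 0], "rotation": [0, 0, 0], "claw": 0.7}, {"offset": [0.84, -0.35, 0], "rotation": [0, 0, 0], "claw": 0.7}, {"offset": [0.84, -0.35, 0], "rotation": [0, 0, 0], "claw": 0.7}])

```text
clock: 0.77
tcp_pos: [0.4714, -0.4017, 0.231]
orientation: [-3.053, -0.727, -0.005]
contact_force: [1.5, 0.5, -0.3]
grip_width: 0.0599
gripper_force: 0.0
```

Emit:
drive_tool(rows=[{"offset": [0.28, -0.12, 0], "rotation": [0, 0, 0], "claw": 0.7}, {"offset": [0.56, -0.23, 0], "rotation": [0, 0, 0], "claw": 0.7}, {"offset": [0.84, -0.35, 0], "rotation": [0, 0, 0], "claw": 0.7}, {"offset": [0.84, -0.35, 0], "rotation": [0, 0, 0], "claw": 0.7}, {"offset": [0.84, -0.35, 0], "rotation": [0, 0, 0], "claw": 0.7}])

```text
clock: 1.18
tcp_pos: [0.5589, -0.3008, 0.2308]
orientation: [-3.054, -0.725, -0.002]
contact_force: [-0.1, 1.2, -0.7]
grip_width: 0.0599
gripper_force: 0.0
```

```bash
python3 - <<'E'
from h import *
import pickle
plan(.562,-.310,.024,26.2)
fs=pickle.load(open("f0.pkl","rb"))
B=np.array([.583,.2014]);t=np.radians(10.8);ex=np.array([np.cos(t),np.sin(t)]);ey=np.array([-ex[1],ex[0]]);M=np.c_[ex,ey]
for n,(u0,v0),r in(("top",(282,211),6),("side",(315,218),7)):
    f=fs[n];s=f["frame"][v0-r:v0+r+1,u0-r:u0+r+1].astype(int)
    m=s[...,2]-s[...,0]>-12; l=cv2.connectedComponents(m.astype(np.uint8))[1]; m=l==l[r,r]if l[r,r] else m
    v,u=np.nonzero(m);u=u+u0-r;v=v+v0-r
    print(n,len(u),u.mean(),v.mean(),u.min(),u.max(),v.min(),v.max(),[(ray(f,[u.mean(),v.mean()],h)[0][:2]-B)@M for h in(.022,.027,.033)])
E
```

```text
off [-0.012  0.067  1.379] rot [-0.0011 -0.001   0.0046] pos [ 0.5589 -0.3008  0.2308] F [-0.1  1.2 -0.7] t 1.18 w 0.05993533636689327
top 34 281.6764705882353 211.05882352941177 280 284 207 215 [array([-0.04492413, -0.17354699]), array([-0.04550637, -0.17384159]), array([-0.04620506, -0.17419511])]
side 52 313.6730769230769 218.21153846153845 310 318 214 222 [array([-0.04390174, -0.17047215]), array([-0.04673623, -0.17681283]), array([-0.05013763, -0.18442164])]
```

Emit:
drive_tool(rows=[{"offset": [-0.012, 0.067, 0.25], "rotation": [0, 0, 0.005], "claw": 0.7}, {"offset": [-0.012, 0.067, 0.5], "rotation": [0, 0, 0.005], "claw": 0.7}, {"offset": [-0.012, 0.067, 0.75], "rotation": [0, 0, 0.005], "claw": 0.7}, {"offset": [-0.012, 0.067, 0.96], "rotation": [0, 0, 0.005], "claw": 0.7}, {"offset": [-0.012, 0.067, 0.96], "rotation": [0, 0, 0.005], "claw": 0.7}, {"offset": [-0.012, 0.067, 0.96], "rotation": [0, 0, 0.005], "claw": 0.7}])

```text
clock: 1.68
tcp_pos: [0.5565, -0.3168, 0.086]
orientation: [-3.062, -0.695, 0.006]
contact_force: [0.0, -0.1, 1.0]
grip_width: 0.0597
gripper_force: 0.0
```

```bash
python3 -c "
from h import *
plan(.562,-.310,.024,26.2)"
```

```text
off [ 0.054 -0.024  0.413] rot [-0.0014  0.0016 -0.0054] pos [ 0.5565 -0.3168  0.086 ] F [ 0.  -0.1  1. ] t 1.68 w 0.05967648350284677
```

Emit:
drive_tool(rows=[{"offset": [0.054, -0.024, 0.1], "rotation": [0, 0, -0.005], "claw": 0.7}, {"offset": [0.054, -0.024, 0.1], "rotation": [0, 0, -0.005], "claw": 0.7}, {"offset": [0.054, -0.024, 0.26], "rotation": [0, 0, -0.005], "claw": 0.7}, {"offset": [0.054, -0.024, 0.41], "rotation": [0, 0, -0.005], "claw": 0.7}, {"offset": [0.054, -0.024, 0.41], "rotation": [0, 0, -0.005], "claw": 0.7}, {"offset": [0.054, -0.024, 0.41], "rotation": [0, 0, -0.005], "claw": 0.7}, {"offset": [0.054, -0.024, 0.41], "rotation": [0, 0, -0.005], "claw": 0.7}, {"offset": [0.054, -0.024, 0.41], "rotation": [0, 0, -0.005], "claw": 0.7}])

```text
clock: 2.35
tcp_pos: [0.5656, -0.3101, 0.028]
orientation: [3.058, 0.712, 0.004]
contact_force: [-0.3, 0.3, 0.2]
grip_width: 0.0598
gripper_force: 0.0
```

```bash
python3 -c "
from h import *
plan(.562,-.310,.024,26.2)"
```

```text
off [-0.022 -0.011  0.026] rot [ 0.0013 -0.0011  0.0002] pos [ 0.5656 -0.3101  0.028 ] F [-0.3  0.3  0.2] t 2.35 w 0.05982738086410891
```

Emit:
drive_tool(rows=[{"offset": [-0.02, -0.01, 0.02], "rotation": [0, 0, 0], "claw": 0.5}, {"offset": [-0.02, -0.01, 0.02], "rotation": [0, 0, 0], "claw": 0}, {"offset": [-0.02, -0.01, 0.02], "rotation": [0, 0, 0], "claw": 0}, {"offset": [-0.02, -0.01, 0.02], "rotation": [0, 0, 0], "claw": 0}, {"offset": [-0.02, -0.01, 0.02], "rotation": [0, 0, 0], "claw": 0}, {"offset": [-0.02, -0.01, 0.02], "rotation": [0, 0, 0], "claw": 0}, {"offset": [-0.02, -0.01, 0.02], "rotation": [0, 0, 0], "claw": 0}, {"offset": [-0.02, -0.01, 0.02], "rotation": [0, 0, 0], "claw": 0}, {"offset": [-0.02, -0.01, 0.02], "rotation": [0, 0, 0], "claw": 0}, {"offset": [-0.02, -0.01, 0.02], "rotation": [0, 0, 0], "claw": 0}], force=80)

```text
clock: 3.18
tcp_pos: [0.5611, -0.3098, 0.0235]
orientation: [3.059, 0.712, 0.001]
contact_force: [-2.4, 0.6, 5.6]
grip_width: 0.0151
gripper_force: 79.3
```

```bash
python3 -c "
from h import *
plan(.562,-.310,.164,26.2);print(get_obs()['gripper_force'])"
```

```text
off [ 0.005  0.005 -0.937] rot [ 0.0004 -0.0002  0.0001] pos [ 0.5611 -0.3098  0.0235] F [-2.4  0.6  5.6] t 3.18 w 0.015087024986797787
79.30197358131409
```

Emit:
drive_tool(rows=[{"offset": [0, 0, -0.1], "rotation": [0, 0, 0], "claw": 0}, {"offset": [0, 0, -0.25], "rotation": [0, 0, 0], "claw": 0}, {"offset": [0, 0, -0.42], "rotation": [0, 0, 0], "claw": 0}, {"offset": [0, 0, -0.6], "rotation": [0, 0, 0], "claw": 0}, {"offset": [0, 0, -0.76], "rotation": [0, 0, 0], "claw": 0}, {"offset": [0, 0, -0.88], "rotation": [0, 0, 0], "claw": 0}, {"offset": [0, 0, -0.93], "rotation": [0, 0, 0], "claw": 0}, {"offset": [0, 0, -0.93], "rotation": [0, 0, 0], "claw": 0}, {"offset": [0, 0, -0.93], "rotation": [0, 0, 0], "claw": 0}])

```text
clock: 3.93
tcp_pos: [0.5602, -0.309, 0.1611]
orientation: [-3.059, -0.713, 0.002]
contact_force: [-0.4, 0.7, -3.2]
grip_width: 0.0146
gripper_force: 78.7
```

```bash
python3 -c "
from h import *
plan(.583,.201,.164,10.8)"
```

```text
off [ 1.639 -2.982 -0.017] rot [-0.0006  0.0006  0.1347] pos [ 0.5602 -0.309   0.1611] F [-0.4  0.7 -3.2] t 3.93 w 0.014558419410766764
```

Emit:
drive_tool(rows=[{"offset": [0.05, -0.1, 0], "rotation": [0, 0, 0], "claw": 0}, {"offset": [0.13, -0.24, 0], "rotation": [0, 0, 0], "claw": 0}, {"offset": [0.22, -0.4, 0], "rotation": [0, 0, 0], "claw": 0}, {"offset": [0.31, -0.57, 0], "rotation": [0, 0, 0], "claw": 0}, {"offset": [0.41, -0.745, 0], "rotation": [0, 0, 0], "claw": 0}])

```text
clock: 4.35
tcp_pos: [0.5649, -0.1809, 0.1599]
orientation: [-3.058, -0.711, 0.006]
contact_force: [-0.3, 0.3, -3.6]
grip_width: 0.0152
gripper_force: 78.6
```

Emit:
drive_tool(rows=[{"offset": [0.1, -0.18, 0], "rotation": [0, 0, 0], "claw": 0}, {"offset": [0.2, -0.37, 0], "rotation": [0, 0, 0], "claw": 0}, {"offset": [0.31, -0.56, 0], "rotation": [0, 0, 0], "claw": 0}, {"offset": [0.41, -0.745, 0], "rotation": [0, 0, 0], "claw": 0}])

```text
clock: 4.68
tcp_pos: [0.571, -0.0527, 0.1601]
orientation: [-3.058, -0.713, 0.005]
contact_force: [0.5, 0.3, -3.6]
grip_width: 0.0147
gripper_force: 78.6
```

Emit:
drive_tool(rows=[{"offset": [0.1, -0.18, 0], "rotation": [0, 0, 0], "claw": 0}, {"offset": [0.2, -0.37, 0], "rotation": [0, 0, 0], "claw": 0}, {"offset": [0.31, -0.56, 0], "rotation": [0, 0, 0], "claw": 0}, {"offset": [0.41, -0.745, 0], "rotation": [0, 0, 0], "claw": 0}])

```text
clock: 5.02
tcp_pos: [0.5767, 0.0745, 0.1601]
orientation: [-3.059, -0.713, 0.006]
contact_force: [0.5, 0.2, -3.1]
grip_width: 0.0143
gripper_force: 78.6
```

Emit:
drive_tool(rows=[{"offset": [0.1, -0.18, 0], "rotation": [0, 0, 0.03], "claw": 0}, {"offset": [0.2, -0.35, 0], "rotation": [0, 0, 0.06], "claw": 0}, {"offset": [0.28, -0.51, 0], "rotation": [0, 0, 0.09], "claw": 0}, {"offset": [0.35, -0.64, 0], "rotation": [0, 0, 0.12], "claw": 0}, {"offset": [0.4, -0.72, 0], "rotation": [0, 0, 0.135], "claw": 0}, {"offset": [0.41, -0.745, 0], "rotation": [0, 0, 0.135], "claw": 0}, {"offset": [0.41, -0.745, 0], "rotation": [0, 0, 0.135], "claw": 0}, {"offset": [0.41, -0.745, 0], "rotation": [0, 0, 0.135], "claw": 0}, {"offset": [0.41, -0.745, 0], "rotation": [0, 0, 0.135], "claw": 0}, {"offset": [0.41, -0.745, 0], "rotation": [0, 0, 0.135], "claw": 0}])

```text
clock: 5.85
tcp_pos: [0.5841, 0.1982, 0.1619]
orientation: [3.127, 0.291, -0.001]
contact_force: [1.1, 0.2, -4.0]
grip_width: 0.0151
gripper_force: 78.6
```

```bash
python3 - <<'E'
from h import *
plan(.583,.201,.164,10.8)
f=grab_frame("top");cv2.imwrite("pics/top1.png",f["frame"][...,::-1]);W=cloud(f);Z=W[...,2]
im=f["frame"].astype(int)
# cover top at tcp-24+18
zt=get_obs()["tcp_pos"][2]-.0055
m=(abs(Z-zt)<.006)&(abs(W[...,0]-.583)<.14)&(abs(W[...,1]-.2)<.14)
n,l,s,c=cv2.connectedComponentsWithStats(m.astype(np.uint8));m=np.isin(l,[i for i in range(1,n) if s[i,4]>30])
P=W[m][:,:2];print(m.sum(),np.median(W[m][:,2]),zt,cv2.minAreaRect((P*1000).astype(np.float32)))
E
```

```text
off [-0.004 -0.02  -0.014] rot [ 0.0005  0.0004 -0.0014] pos [0.5841 0.1982 0.1619] F [ 1.1  0.2 -4. ] t 5.85 w 0.015113177956868451
2872 0.1571833176946596 0.1566191869023731 ((587.054443359375, 190.43789672851562), (151.11073303222656, 117.8511962890625), 10.444258689880371)
```

View pics/top1.png

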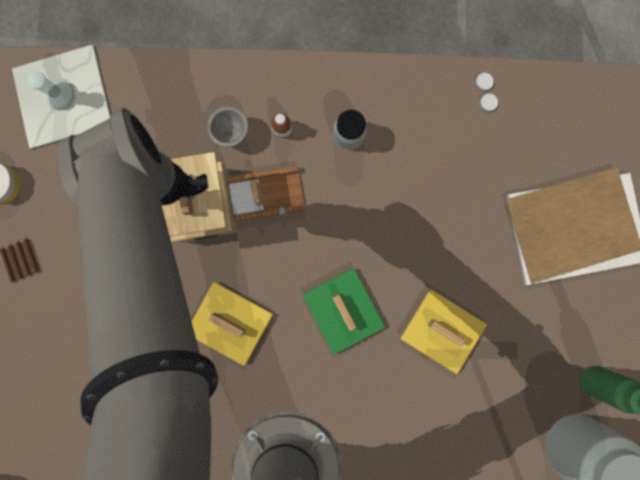

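The lid hangs over the box at about (197,196), slightly -y of where it should be. The arm hides its +y edge. I'll shift it by about (-3,+4.4) mm and lower to just above the rim.

Emit:
drive_tool(rows=[{"offset": [-0.015, -0.03, 0.1], "rotation": [0, 0, 0], "claw": 0}, {"offset": [-0.015, -0.03, 0.22], "rotation": [0, 0, 0], "claw": 0}, {"offset": [-0.015, -0.03, 0.32], "rotation": [0, 0, 0], "claw": 0}, {"offset": [-0.015, -0.03, 0.39], "rotation": [0, 0, 0], "claw": 0}, {"offset": [-0.015, -0.03, 0.39], "rotation": [0, 0, 0], "claw": 0}, {"offset": [-0.015, -0.03, 0.39], "rotation": [0, 0, 0], "claw": 0}, {"offset": [-0.015, -0.03, 0.39], "rotation": [0, 0, 0], "claw": 0}, {"offset": [-0.015, -0.03, 0.39], "rotation": [0, 0, 0], "claw": 0}])

```text
clock: 6.57
tcp_pos: [0.5818, 0.2046, 0.105]
orientation: [-3.127, -0.294, -0.003]
contact_force: [0.1, 0.5, -3.6]
grip_width: 0.0144
gripper_force: 78.7
```

```bash
python3 - <<'E'
from h import *
plan(.5811,.2026,.084,10.8)
f=grab_frame("top");W=cloud(f);Z=W[...,2]
zt=get_obs()["tcp_pos"][2]-.005
m=(abs(Z-zt)<.006)&(abs(W[...,0]-.583)<.14)&(abs(W[...,1]-.2)<.14)
n,l,s,c=cv2.connectedComponentsWithStats(m.astype(np.uint8));m=np.isin(l,[i for i in range(1,n) if s[i,4]>30])
P=W[m][:,:2];(c,sz,a)=r=cv2.minAreaRect((P*1000).astype(np.float32));print(m.sum(),np.median(W[m][:,2]),r)
t=np.radians(10.8);B=np.array([.5827,.2016]);ex=np.array([np.cos(t),np.sin(t)]);ey=np.array([-ex[1],ex[0]])
L=P-B; x=L@ex*1e3;y=L@ey*1e3
print("x edges",np.percentile(x,[.2,1,99,99.8]),"y",np.percentile(y,[.2,1,99,99.8]))
g=grab_frame("side");cv2.imwrite("pics/side1.png",cv2.resize(g["frame"][110:260,230:430,::-1],(800,600),interpolation=cv2.INTER_CUBIC))
E
```

```text
off [-0.008  0.012  0.14 ] rot [-0.0002 -0.0011 -0.0005] pos [0.5818 0.2046 0.105 ] F [ 0.1  0.5 -3.6] t 6.57 w 0.01443068007546146
2480 0.10024788769708123 ((585.0524291992188, 194.78945922851562), (151.60623168945312, 113.64837646484375), 10.360023498535156)
x edges [-74.38050134 -73.74370712  74.69450441  76.17453868] y [-63.83587118 -62.82304818  45.95609115  48.29152356]
```

View pics/side1.png

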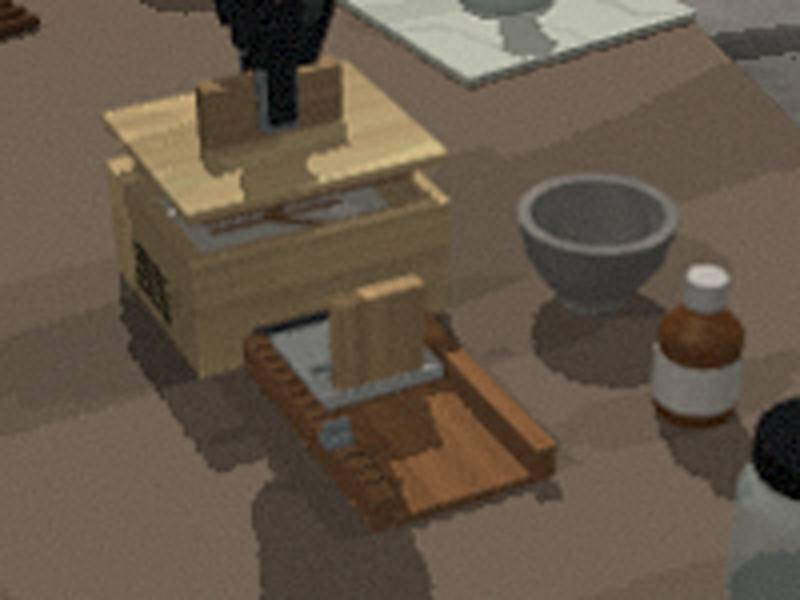

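The crop shows the lid hovering above the rim and aligned with the box. The handle is shut at about (378,335). I'll lower it slowly.

Emit:
drive_tool(rows=[{"offset": [-0.003, 0.01, 0.03], "rotation": [0, 0, 0], "claw": 0}, {"offset": [-0.003, 0.01, 0.06], "rotation": [0, 0, 0], "claw": 0}, {"offset": [-0.003, 0.01, 0.09], "rotation": [0, 0, 0], "claw": 0}, {"offset": [-0.003, 0.01, 0.11], "rotation": [0, 0, 0], "claw": 0}, {"offset": [-0.003, 0.01, 0.125], "rotation": [0, 0, 0], "claw": 0}, {"offset": [-0.003, 0.01, 0.135], "rotation": [0, 0, 0], "claw": 0}, {"offset": [-0.003, 0.01, 0.145], "rotation": [0, 0, 0], "claw": 0}, {"offset": [-0.003, 0.01, 0.145], "rotation": [0, 0, 0], "claw": 0}, {"offset": [-0.003, 0.01, 0.145], "rotation": [0, 0, 0], "claw": 0}, {"offset": [-0.003, 0.01, 0.145], "rotation": [0, 0, 0], "claw": 0}])

```text
clock: 7.5
tcp_pos: [0.5804, 0.2027, 0.0834]
orientation: [3.127, 0.294, -0.001]
contact_force: [-6.8, -2.6, 9.7]
grip_width: 0.0144
gripper_force: 80.6
```

```bash
cat > lid.py <<'E'
from h import *
plan(.5811,.2026,.084,10.8)
f=grab_frame("top");W=cloud(f);Z=W[...,2]
t=np.radians(10.8);B=np.array([.5827,.2016]);ex=np.array([np.cos(t),np.sin(t)]);ey=np.array([-ex[1],ex[0]])
L=W[...,:2]-B; x=L@ex*1e3;y=L@ey*1e3
for X in(-60,60):
  for Y in(-50,-20,20,50):
    m=(abs(x-X)<8)&(abs(y-Y)<8); print(X,Y,np.nanmedian(Z[m]).round(4),m.sum())
E
python3 lid.py
```

```text
off [ 0.004  0.001 -0.004] rot [ 0.0002  0.0003 -0.0004] pos [0.5804 0.2027 0.0834] F [-6.8 -2.6  9.7] t 7.5 w 0.014411977959392383
-60 -50 0.5277 259
-60 -20 0.532 181
-60 20 0.0797 79
-60 50 0.0779 4
60 -50 0.0786 57
60 -20 0.0793 62
60 20 0.0785 6
60 50 nan 0
  return np.nanmean(a, axis, out=out, keepdims=keepdims)
```

The cover top reads about 0.078–0.079 m at every visible corner, and there is contact, so the lid is seated. I release it and rise.

Emit:
drive_tool(rows=[{"offset": [0, 0, 0], "rotation": [0, 0, 0], "claw": 0.5}, {"offset": [0, 0, 0], "rotation": [0, 0, 0], "claw": 0.5}, {"offset": [0, 0, 0], "rotation": [0, 0, 0], "claw": 0.5}, {"offset": [0, 0, 0], "rotation": [0, 0, 0], "claw": 0.5}, {"offset": [0, 0, 0], "rotation": [0, 0, 0], "claw": 0.5}, {"offset": [0, 0, -0.15], "rotation": [0, 0, 0], "claw": 0.5}, {"offset": [0, 0, -0.4], "rotation": [0, 0, 0], "claw": 0.5}, {"offset": [0, 0, -0.6], "rotation": [0, 0, 0], "claw": 0.5}, {"offset": [0, 0.25, -0.6], "rotation": [0, 0, 0], "claw": 0.5}, {"offset": [0, 0.5, -0.6], "rotation": [0, 0, 0], "claw": 0.5}, {"offset": [0, 0.75, -0.6], "rotation": [0, 0, 0], "claw": 0.5}, {"offset": [0, 0.85, -0.6], "rotation": [0, 0, 0], "claw": 0.5}, {"offset": [0, 0.85, -0.6], "rotation": [0, 0, 0], "claw": 0.5}, {"offset": [0, 0.85, -0.6], "rotation": [0, 0, 0], "claw": 0.5}, {"offset": [0, 0.85, -0.6], "rotation": [0, 0, 0], "claw": 0.5}, {"offset": [0, 0.85, -0.6], "rotation": [0, 0, 0], "claw": 0.5}])

```text
clock: 8.88
tcp_pos: [0.6042, 0.0796, 0.172]
orientation: [-3.126, -0.299, 0.0]
contact_force: [-0.1, -0.6, -0.9]
grip_width: 0.0427
gripper_force: 0.0
```

```bash
python3 lid.py 2>/dev/null; python3 - <<'E'
from h import *
plan(.6065,.0770,.034,10.8)
f=grab_frame("side");W=cloud(f)
t=np.radians(10.8);B=np.array([.5827,.2016]);ex=np.array([np.cos(t),np.sin(t)]);ey=np.array([-ex[1],ex[0]])
L=W[...,:2]-B; x=L@ex*1e3;y=L@ey*1e3;Z=W[...,2]
for X in(-60,0,60):
  for Y in(-50,50):
    m=(abs(x-X)<8)&(abs(y-Y)<8);print("side",X,Y,np.nanmedian(Z[m]).round(4),m.sum())
m=(abs(x)<90)&(abs(y)<80)&(abs(Z-.078)<.006);print(np.percentile(x[m],[.5,99.5]),np.percentile(y[m],[.5,99.5]))
E
```

```text
off [ 0.004 -0.834  0.587] rot [-0.0005  0.      0.001 ] pos [0.6042 0.0796 0.172 ] F [-0.1 -0.6 -0.9] t 8.88 w 0.04265493255322357
-60 -50 nan 0
-60 -20 nan 0
-60 20 nan 0
-60 50 nan 0
60 -50 nan 0
60 -20 nan 0
60 20 nan 0
60 50 nan 0
off [0.011 0.02  0.92 ] rot [-0.0004  0.      0.001 ] pos [0.6043 0.0795 0.172 ] F [-0.1  0.8  0. ] t 8.93 w 0.0421878909872689
side -60 -50 0.0782 30
side -60 50 0.0768 21
side 0 -50 0.0784 27
side 0 50 nan 0
side 60 -50 0.0771 19
side 60 50 0.0779 4
[-76.37507754  72.2359845 ] [-66.31382849  62.55178216]
  return np.nanmean(a, axis, out=out, keepdims=keepdims)
```

The lid lies flat at z 78 all over. I'll go down over the handle and grip it.

Emit:
drive_tool(rows=[{"offset": [0.01, 0.02, 0.2], "rotation": [0, 0, 0], "claw": 0.5}, {"offset": [0.01, 0.02, 0.4], "rotation": [0, 0, 0], "claw": 0.5}, {"offset": [0.01, 0.02, 0.6], "rotation": [0, 0, 0], "claw": 0.5}, {"offset": [0.01, 0.02, 0.75], "rotation": [0, 0, 0], "claw": 0.5}, {"offset": [0.01, 0.02, 0.87], "rotation": [0, 0, 0], "claw": 0.5}, {"offset": [0.01, 0.02, 0.91], "rotation": [0, 0, 0], "claw": 0.5}, {"offset": [0.01, 0.02, 0.91], "rotation": [0, 0, 0], "claw": 0.5}, {"offset": [0.01, 0.02, 0.91], "rotation": [0, 0, 0], "claw": 0.5}, {"offset": [0.01, 0.02, 0.91], "rotation": [0, 0, 0], "claw": 0.5}])

```text
clock: 9.73
tcp_pos: [0.6077, 0.0754, 0.037]
orientation: [-3.127, -0.295, -0.004]
contact_force: [0.5, 0.4, 0.7]
grip_width: 0.0428
gripper_force: 0.0
```

```bash
python3 - <<'E'
from h import *
plan(.6065,.0770,.034,10.8)
f=grab_frame("side");cv2.imwrite("pics/side2.png",cv2.resize(f["frame"][110:260,230:430,::-1],(800,600),interpolation=cv2.INTER_CUBIC))
E
```

```text
off [-0.006 -0.012  0.02 ] rot [-0.     -0.0012 -0.0002] pos [0.6077 0.0754 0.037 ] F [0.5 0.4 0.7] t 9.73 w 0.04282042970775724
```

View pics/side2.png

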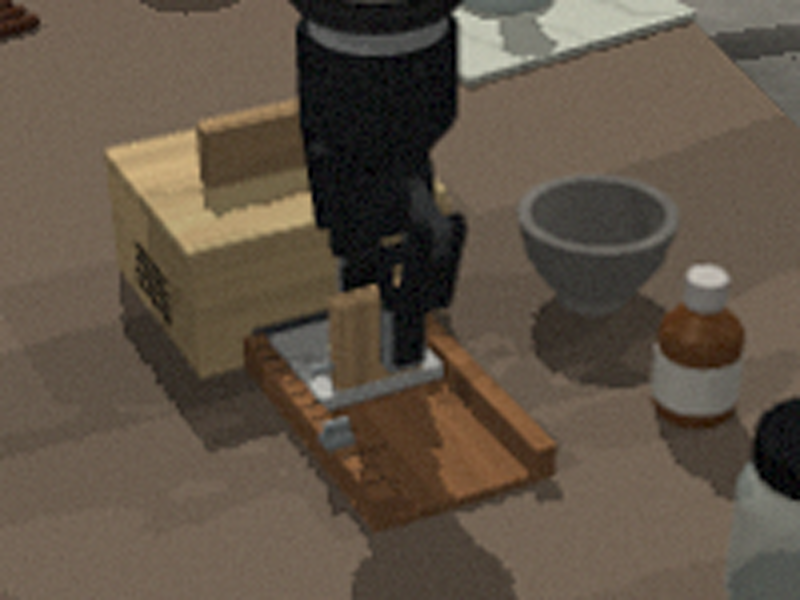

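The lid is flush on the box, the fingers straddle the handle and the handle is still shut. The clip is at about (337,432) in the crop. Now I close on the handle.

Emit:
drive_tool(rows=[{"offset": [-0.005, -0.01, 0.01], "rotation": [0, 0, 0], "claw": 0.3}, {"offset": [-0.005, -0.01, 0.01], "rotation": [0, 0, 0], "claw": 0}, {"offset": [-0.005, -0.01, 0.01], "rotation": [0, 0, 0], "claw": 0}, {"offset": [-0.005, -0.01, 0.01], "rotation": [0, 0, 0], "claw": 0}, {"offset": [-0.005, -0.01, 0.01], "rotation": [0, 0, 0], "claw": 0}, {"offset": [-0.005, -0.01, 0.01], "rotation": [0, 0, 0], "claw": 0}, {"offset": [-0.005, -0.01, 0.01], "rotation": [0, 0, 0], "claw": 0}, {"offset": [-0.005, -0.01, 0.01], "rotation": [0, 0, 0], "claw": 0}], force=80)

```text
clock: 10.45
tcp_pos: [0.6056, 0.0777, 0.0349]
orientation: [-3.126, -0.297, -0.001]
contact_force: [-2.3, 3.1, 6.1]
grip_width: 0.0111
gripper_force: 78.3
```

```bash
python3 - <<'E'
from h import *
plan(.6154,.0303,.036,10.8)
E
```

```text
off [ 0.005  0.323 -0.008] rot [-0.0006 -0.0004  0.0004] pos [0.6056 0.0777 0.0349] F [-2.3  3.1  6.1] t 10.45 w 0.011100751138628635
```

Emit:
drive_tool(rows=[{"offset": [0, 0.03, -0.005], "rotation": [0, 0, 0], "claw": 0}, {"offset": [0, 0.08, -0.005], "rotation": [0, 0, 0], "claw": 0}, {"offset": [0, 0.13, -0.005], "rotation": [0, 0, 0], "claw": 0}, {"offset": [0, 0.18, -0.005], "rotation": [0, 0, 0], "claw": 0}, {"offset": [0, 0.23, -0.005], "rotation": [0, 0, 0], "claw": 0}, {"offset": [0, 0.27, -0.005], "rotation": [0, 0, 0], "claw": 0}, {"offset": [0, 0.3, -0.005], "rotation": [0, 0, 0], "claw": 0}, {"offset": [0, 0.31, -0.005], "rotation": [0, 0, 0], "claw": 0}, {"offset": [0, 0.31, -0.005], "rotation": [0, 0, 0], "claw": 0}, {"offset": [0, 0.31, -0.005], "rotation": [0, 0, 0], "claw": 0}, {"offset": [0, 0.31, -0.005], "rotation": [0, 0, 0], "claw": 0}])

```text
clock: 11.37
tcp_pos: [0.6143, 0.0334, 0.0349]
orientation: [-3.125, -0.298, -0.001]
contact_force: [-0.7, 6.8, -0.2]
grip_width: 0.0109
gripper_force: 78.9
```

```bash
python3 - <<'E'
from h import *
plan(.6154,.0303,.036,10.8)
f=grab_frame("side");g=grab_frame("top")
import pickle;pickle.dump((f,g),open("f1.pkl","wb"))
a=cv2.resize(f["frame"][185:245,290:350,::-1],(400,400),interpolation=cv2.INTER_CUBIC)
b=cv2.resize(g["frame"][185:235,250:300,::-1],(400,400),interpolation=cv2.INTER_CUBIC)
cv2.imwrite("pics/pull1.png",np.hstack([a,b]))
E
```

```text
off [ 0.004  0.022 -0.007] rot [-0.0013 -0.0005  0.0009] pos [0.6143 0.0334 0.0349] F [-0.7  6.8 -0.2] t 11.37 w 0.010901350042544798
```

View pics/pull1.png

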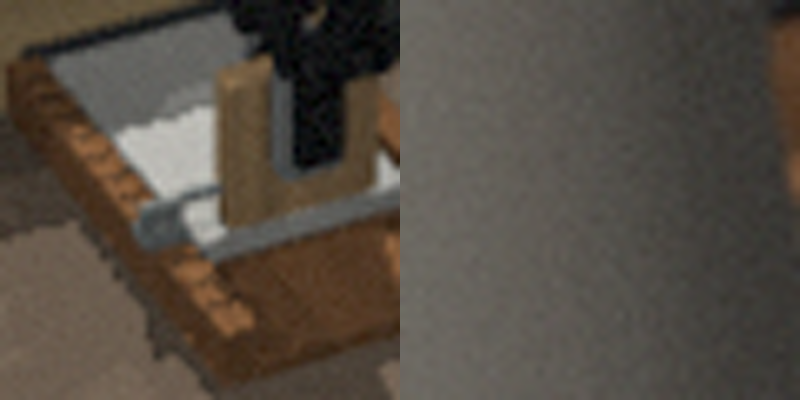

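The left crop shows the pointer line running from the handle at about (215,188) to the clip at about (160,215), so they are nearly lined up. The arm blocks the top view. A tighter crop with projected reference lines will settle the millimetres.

```bash
python3 - <<'E'
from h import *
import pickle
f,g=pickle.load(open("f1.pkl","rb"))
u0,v0,s=305,205,20
im=f["frame"]
c=cv2.resize(im[v0:v0+30,u0:u0+40,::-1],(800,600),interpolation=cv2.INTER_NEAREST)
t=np.radians(10.8);B=np.array([.5827,.2016]);ex=np.array([np.cos(t),np.sin(t)]);ey=np.array([-ex[1],ex[0]])
def px(x,y,z):
    p=np.r_[B+x*ex+y*ey,z][None]
    return cv2.projectPoints(p,cv2.Rodrigues(np.array(f["R"]))[0],np.array(f["t"]),K(f),np.array(f["D"],float))[0].ravel()
# box y of handle from TCP
d=get_obs()["tcp_pos"][:2]-B;print("tcp box",d@ex,d@ey)
for y,col in((-.170,(0,0,255)),(-.174,(0,255,0)),(-.178,(255,0,0))):
    a,b=[tuple(int(q) for q in (px(x,y,.033)-(u0,v0)+.5)*s) for x in(-.051,-.025)]
    cv2.line(c,a,b,col,1)
    print(y,px(-.045,y,.033).round(1))
cv2.imwrite("pics/pull2.png",c)
E
```

```text
tcp box -0.0004753667454328765 -0.171088028988687
-0.17 [312.8 213.6]
-0.174 [313.6 214.7]
-0.178 [314.5 215.8]
```

View pics/pull2.png

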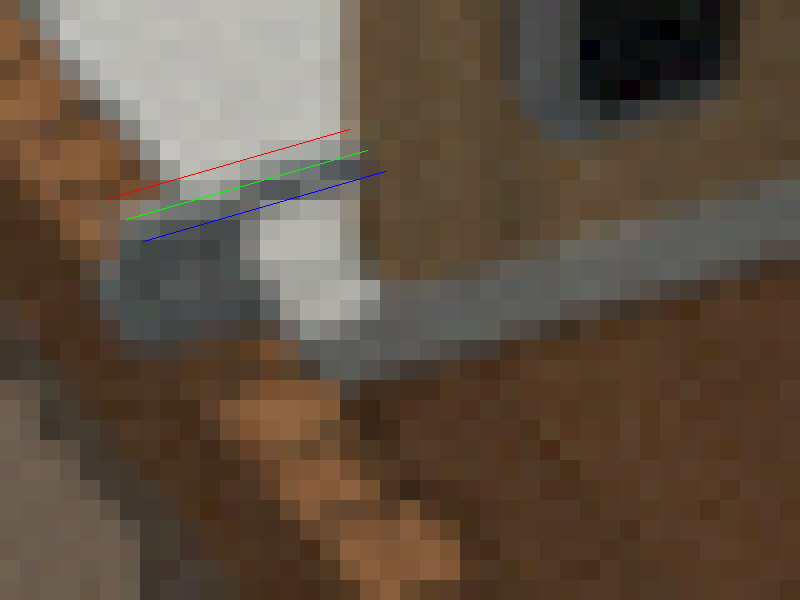

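The pointer line is slightly box-side of the fin, and the distance moved (45.1 mm) is short of the measured 47 mm. I'll pull 2 mm more and compare profiles of the pointer and the fin.

Emit:
drive_tool(rows=[{"offset": [0.003, 0.007, -0.003], "rotation": [0, 0, 0], "claw": 0}, {"offset": [0.003, 0.013, -0.003], "rotation": [0, 0, 0], "claw": 0}, {"offset": [0.003, 0.013, -0.003], "rotation": [0, 0, 0], "claw": 0}, {"offset": [0.003, 0.013, -0.003], "rotation": [0, 0, 0], "claw": 0}, {"offset": [0.003, 0.013, -0.003], "rotation": [0, 0, 0], "claw": 0}])

```text
clock: 11.88
tcp_pos: [0.6146, 0.0317, 0.035]
orientation: [-3.125, -0.299, 0.0]
contact_force: [-0.2, 6.8, -2.2]
grip_width: 0.0106
gripper_force: 78.5
```

```bash
cat > prof.py <<'E'
from h import *
import pickle
from scipy.ndimage import map_coordinates
t=np.radians(10.8);B=np.array([.5827,.2016]);ex=np.array([np.cos(t),np.sin(t)]);ey=np.array([-ex[1],ex[0]])
d=get_obs()["tcp_pos"][:2]-B;print("tcp box",d@ex,d@ey,get_obs()["contact_force"])
fr=[grab_frame("side") for _ in range(6)]
new=(fr[0],np.mean([f["frame"] for f in fr],0)); old=pickle.load(open("f1.pkl","rb"))[0]; f0=pickle.load(open("f0.pkl","rb"))["side"]
def prof(f,im,xs,ys,z):
    out=[]
    for y in ys:
        P=np.array([np.r_[B+x*ex+y*ey,z] for x in xs])
        p=cv2.projectPoints(P,cv2.Rodrigues(np.array(f["R"]))[0],np.array(f["t"]),K(f),np.array(f["D"],float))[0].reshape(-1,2)
        out.append([map_coordinates(im[...,c].astype(float),[p[:,1],p[:,0]],order=1).mean() for c in range(3)])
    return np.array(out)
ys=np.arange(-.162,-.1921,-.0015)
fin=np.linspace(-.048,-.041,8);pt=np.linspace(-.034,-.029,6)
for n,f,im in(("old",old,old["frame"]),("new",*new)):
    a=prof(f,im,fin,ys,.033);b=prof(f,im,pt,ys,.033)
    print(n);print(np.c_[ys*1e3,a,b].round(1)) if n=="new" else print(np.c_[ys*1e3,a[:,0],b].round(1))
E
python3 prof.py
```

```text
tcp box -0.0004945486729063045 -0.1729068840204479 [-0.18516917  6.8189644  -2.20766798]
old
[[-162.   147.5  185.   184.3  178.3]
 [-163.5  146.9  185.4  185.1  179.4]
 [-165.   145.7  186.7  185.9  180.5]
 [-166.5  140.6  188.1  187.2  181.2]
 [-168.   141.6  185.6  185.2  178.7]
 [-169.5  143.7  177.9  178.4  172.6]
 [-171.   139.9  164.6  166.5  162. ]
 [-172.5  138.2  142.7  146.4  143.2]
 [-174.   129.6  116.7  121.7  119.9]
 [-175.5  110.3   99.   103.7  102.7]
 [-177.    92.1  100.6  102.9  100.9]
 [-178.5   80.9  118.2  117.5  113.2]
 [-180.    78.   136.2  133.2  126. ]
 [-181.5   82.8  142.8  137.7  127.8]
 [-183.    92.5  136.1  128.6  116.3]
 [-184.5  102.7  126.6  117.5  103.2]
 [-186.   107.2  115.4  104.9   88.8]
 [-187.5  108.8  106.3   94.6   78.3]
 [-189.   107.4   98.4   86.1   69.7]
 [-190.5  106.3   95.1   82.7   65.3]
 [-192.   107.7   95.    81.6   63.1]]
new
[[-162.   150.2  134.7  119.6  184.7  184.4  178.5]
 [-163.5  150.   134.6  119.6  184.8  184.4  178.6]
 [-165.   147.8  134.9  121.5  185.7  185.3  179.2]
 [-166.5  143.   131.4  118.9  186.4  185.9  179
[... 188 characters left out ...]
1  171.3  172.8  167.8]
 [-174.   130.5  132.1  128.6  152.2  155.1  151.1]
 [-175.5  112.   115.1  113.3  126.   129.4  127. ]
 [-177.    94.3   97.8   96.5  102.1  105.5  104.1]
 [-178.5   81.4   84.4   83.2   98.1  100.3   98.8]
 [-180.    77.2   79.6   78.3  117.1  117.   113.7]
 [-181.5   81.5   83.6   82.   134.3  131.6  125.6]
 [-183.    91.    93.1   90.8  136.6  131.   122.3]
 [-184.5  102.1  104.2  101.4  133.   125.2  114. ]
 [-186.   107.7  109.8  106.6  124.2  114.2   99.9]
 [-187.5  109.5  111.2  108.2  119.6  108.4   92.4]
 [-189.   107.4  108.8  106.2  114.8  102.4   85.6]
 [-190.5  106.2  107.6  105.3  104.9   91.4   74.1]
 [-192.   108.   109.6  107.2   98.3   84.1   66.2]]
```

In the side view the fin centre is at box y ≈ -174.0. The pointer is at ≈ -174.3, after allowing for its lower height and front face. Shutter travel is 46.9 mm against the 47 mm measured from the top view, so they agree to well under 1 mm. I'll check the lid once more, then hand in.

```bash
python3 - <<'E'
from h import *
from bench import hand_in
f=grab_frame("side");W=cloud(f)
t=np.radians(10.8);B=np.array([.5827,.2016]);ex=np.array([np.cos(t),np.sin(t)]);ey=np.array([-ex[1],ex[0]])
L=W[...,:2]-B;x=L@ex*1e3;y=L@ey*1e3;Z=W[...,2];z=[]
for X,Y in((-60,-50),(-60,50),(60,-50)):
    m=(abs(x-X)<8)&(abs(y-Y)<8);z.append(np.nanmedian(Z[m]))
o=get_obs();print(z,o["clock"],o["tcp_pos"],o["gripper_force"])
ok=all(abs(q-.078)<.004 for q in z if np.isfinite(q)) and o["gripper_force"]>50
print(ok, hand_in() if ok else "")
E
```

```text
[np.float64(0.07847614916904641), np.float64(0.07692632262683541), np.float64(nan)] 12.2333 [0.61462715 0.03167134 0.03495669] 78.52453708648682
the job is handed in; nothing more can be done
True None
  return np.nanmean(a, axis, out=out, keepdims=keepdims)
```

I handed the job in at 12.2 s with the lid seated flat on the box and the gripper holding the shutter about 47 mm out, its pointer within about 1 mm of the index clip by my camera measurement; the jar, ink bottle and mortar were not touched.

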